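# Turn the console dial to the preset pin

## Robot

A 6-joint arm with a two-finger parallel gripper is mounted at the origin on the work surface; the furniture and walls round the work are solid. World frame = base frame: x ahead of the robot, y to its left, z up, the work surface at z = 0. Lengths are in mm, angles in rad, forces in N, time in s.
With the tool pointing down it reaches from about 300 to 775 mm from the base axis. Payload 14.6 kg.
Tool frame: the origin (TCP) lies on the centre line of the jaws, within the pads' length; the fingertips stand 19 mm ahead of it and the grasp point (between the pads) is the TCP (bot.tip_reach is the distance from the TCP to the fingertips, in mm); z points along the fingers, y is the line along which they close (so a half turn about z gives the same grasp; the last joint's range is limited). The gripper opens to 85 mm and grips with 20 to 120 N. Pads are 22 mm wide; open, the fingers measure 114 mm over their backs; the gripper's body (76 mm by 85 mm) begins 54 mm behind the grasp point. The pads swing forward as they close: fully open they stand 13 mm farther back than shut.
Start: joints at [1.117, 0.3, 1.521, -0, 1.321, -0.067], TCP at [207.471, 509.358, 250.281] pointing down, gripper open.
Joint ranges: [-3.03, 3.03], [-0.79, 2.21], [0.23, 2.52], [-1.04, 4.18], [0, 3.07], [-2.55, 2.55]. Speed limits (rad/s): [2.22, 2.22, 2.57, 3.14, 3.14, 3.14].

## Interface

Orientations are given as a unit quaternion [w, x, y, z].
In Python, from rig import bot gives the robot as it stands. Calls block until the motion is done:
- bot.move_to(position, orientation): joint-space move of the TCP to a pose.
- bot.servo_line(position, attitude=None, speed=150, until_force=None): straight line of the TCP; attitude=None keeps the orientation; speed is the mean speed in mm/s. With until_force (N) it stops when the force on the tool has changed by that much, and returns True; else False.
- bot.move_joints(angles): joint-space move.
- bot.move_gripper(opening, grip_force=None): finger opening in mm; grip_force is the grip in N (None keeps the last); returns when the fingers have stopped.
- bot.dwell(seconds).
- bot.ik(position, orientation): joint angles nearest the present ones, or None.
- bot.read_state(): the state.
- bot.read_camera(name): name is "side" or "top"; returns a dict with "image" (420x560x3 uint8, blue, green, red), "depth" (420x560 float32, mm along the optical axis (not along the pixel's ray), 0 where there is no reading), "fovy" (degrees; the focal length in pixels is half the picture's height over the tangent of half this angle, whatever the lens; pixels are square), "cx", "cy" (the principal point, pixels), "k1" (the pictures are not rectified: a ray, as slopes to the right and down, at radius r is drawn at 1 + k1 r^2 times it, then the intrinsics apply), "eye" and "attitude" of the camera in the world. Camera axes: x right, y down, z forward; pixel columns grow to the right and rows downward; lengths in mm; the calibration is good to about 2 mm. A picture is of the moment at which its call begins.
A pose or a line that the arm cannot do raises bot.MotionError and nothing moves.
- bot.finish_job(): hands the job in; it is judged then, once.
The state is a dict: "clock": time; "joint_positions": joint angles; "qvel": joint speeds; "effort": joint torques, N m; "ee_pos": TCP position; "tool_rot": TCP orientation; "ft_force": force on the tool from outside, world axes, zero at the start; "moment": the same for the moment, N m; "grip_width": finger opening in mm; "grip_force": force on a finger pad.
Only numpy, scipy, OpenCV 4.12 (cv2) and the standard library are available. Lean on these libraries where they do the work, as an engineer would, in place of code of your own. Each camera call takes 0.05 s, during which the arm holds its last target. There are 200 camera calls.

## Task

Using only the fingertips, turn the large knurled dial on the desk console until its white pointer line clicks into the notch at the tall pin, then let go so that it rests there. The dial is too wide to grip: turn it by rubbing it, without pinching or lifting anything, and leave the jar, candle and memory stick in the console's tray where they are.

Things in the scene. Friction and masses are not known exactly. Their poses are not given: they have to be found in the camera images.
- console: grey desk console, 150 x 253 mm, fixed on the desk. Origin: centre of its underside, at desk height. Its x axis points away from the user's side, y to the left. On its left (+y) half a plinth, 150 x 135 mm, top 36 mm above the desk, carries the dial; its right half is a shallow tray (floor 10 mm, rim 22 mm above the desk) with loose things in it
- dial: black knurled dial, 92 mm diameter, 20 mm thick, flat rubber-faced top, turning about the vertical on the plinth. Origin: on its axis, at its underside (38 mm above desk). Its x axis lies along the white pointer line on its top. Seven spring detents 30 degrees apart: the middle one has the pointer along the console's x axis, three lie to each side, with end stops 8 degrees beyond the outer ones
- dial_pointer (a point): the point to which the pointer line aims: in the direction of the line, 56.5 mm from the dial's axis (10 mm outside its rim), at the height of the dial's top. It turns with the dial and comes over the circle on which the pins stand
- tall_pin_top (a point): top of the tall dark steel pin, 9 mm diameter, 23 mm tall, its top 59 mm above the desk. It is fixed on the plinth just outside the dial's rim, 56.5 mm from the dial's axis, at a detent 30 or 60 degrees to the left or right of the middle one; the other three such places have short pins of the same diameter, 7 mm tall
- jar: small white cosmetic jar, 45 mm diameter, 54 mm tall, loose in the console's tray. Origin: centre of its underside
- candle: red glass candle, 47 mm diameter, 52 mm tall, loose in the console's tray. Origin: centre of its underside
- memory_stick: white memory stick, 56 x 18 x 9 mm, lying loose in the console's tray. Origin: centre of its underside
- dial_top (a point): centre of the dial's flat top, on its axis, 58 mm above the desk. The dial starts in the middle detent or springs there at once. Let go within 12 degrees of a detent, it snaps in. About 0.04 N m takes it out of one: a fingertip pressed on the top with 6 to 12 N, 35 mm from the axis, and swept round the axis carries it along by friction

How it is judged:
By the outcome, as a careful person would: the job done as asked, in the order asked, and still so for the second after the job is handed in, with the robot touching nothing.
It also fails if it takes over 40 s, if anything falls off the work surface, if the arm or the gripper's body presses on something with over 40 N, if the wrist force passes 120 N, or if a joint passes its speed limit or range.

## Working session

There is one attempt and no reset: what is moved stays moved. The work goes in short steps, each a Python script; the robot and the scene stay as the last script left them, time stands still between calls to the robot, and variables do not carry over. Pictures are saved under pics/ and viewed, at most 10 in all, crops included, and the job is handed in when it is done.

```bash
mkdir -p pics
cat > h.py <<'E'
import numpy as np,cv2
from rig import bot
from scipy.spatial.transform import Rotation as R
def rot(q): return R.from_quat([q[1],q[2],q[3],q[0]])
def ray(c,u,v):
    f=c["image"].shape[0]/2/np.tan(np.radians(c["fovy"])/2)
    d=np.array([(u-c["cx"])/f,(v-c["cy"])/f]); s=d.copy()
    for _ in range(20): s=d/(1+c["k1"]*(s@s))
    return s
def onplane(c,u,v,z):
    w=rot(c["attitude"]).apply([*ray(c,u,v),1]); e=np.array(c["eye"])
    return e+w*(z-e[2])/w[2]
def bydepth(c,u,v):
    d=c["depth"][int(round(v)),int(round(u))]
    return np.array(c["eye"])+rot(c["attitude"]).apply(np.r_[ray(c,u,v),1]*d)
E
python3 - <<'E'
from h import *
for n in("top","side"):
    c=bot.read_camera(n); cv2.imwrite(f"pics/{n}0.png",c["image"]); print({k:v for k,v in c.items() if k not in("image","depth")})
print(bot.read_state())
E
```

```text
{'fovy': 49.133693899825936, 'cx': 278.9238853236654, 'cy': 199.2487626772426, 'k1': -0.037562721617719, 'eye': array([426.70597298,  15.77738404, 896.43301148]), 'attitude': array([ 0.06273996, -0.69490579,  0.71461292, -0.04998002])}
{'fovy': 42.959309278592265, 'cx': 286.20898146012695, 'cy': 220.35860265880996, 'k1': -0.023854109584141782, 'eye': array([787.58363801, 599.28788637, 648.90080289]), 'attitude': array([-0.07942298,  0.16429834,  0.89538788, -0.40617557])}
{'clock': 0.1, 'joint_positions': array([ 1.11736739e+00,  3.00415151e-01,  1.52153204e+00,  1.66347692e-05,
        1.32068889e+00, -6.66121547e-02]), 'qvel': array([ 2.38487179e-03, -1.53552795e-03, -8.64444505e-04, -2.22545984e-05,
        8.75909154e-04,  9.54275234e-04]), 'effort': array([ 1.43366397e-03, -5.44378996e+01, -3.62367868e+01, -8.75013939e-06,
        3.10270159e-03, -2.48727639e-05]), 'ee_pos': array([207.40462913, 509.18804779, 249.77273958]), 'tool_rot': array([-1.41919101e-04,  1.92206843e-01,  9.81354298e-01, -5.02103161e-04]), 'ft_force': array([-0.61911976, -0.8941712 ,  0.99004799]), 'moment': array([-0.03109882,  0.00535137, -0.00488426]), 'grip_force': 0.0, 'grip_width': 85.57659355679986}
```

View pics/top0.png

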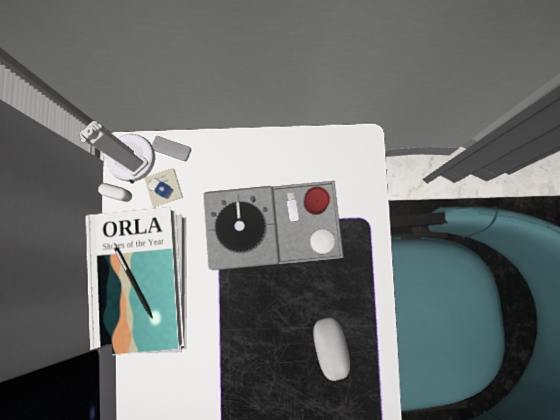

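View pics/side0.png

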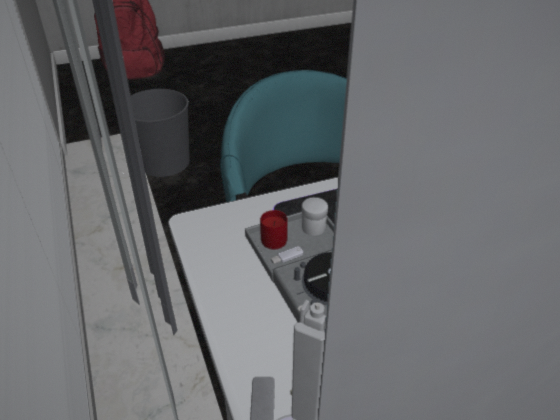

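The top view shows the dial at about (240,226) with its pointer up, and the pins in an arc above it. The tray is to the right, holding the stick (292,207), candle (316,200) and jar (321,242). In the side view the dial is partly hidden, but a taller pin seems to stand near (298,272). I'll zoom in on both.

Run:
```python
from h import *
t=cv2.imread("pics/top0.png")[175:275,195:350]; s=cv2.imread("pics/side0.png")[235:310,250:350]
t=cv2.resize(t,None,fx=5,fy=5,interpolation=cv2.INTER_CUBIC); s=cv2.resize(s,None,fx=6,fy=6,interpolation=cv2.INTER_CUBIC)
cv2.imwrite("pics/tc.png",cv2.convertScaleAbs(t,alpha=1.5)); cv2.imwrite("pics/sc.png",cv2.convertScaleAbs(s,alpha=1.5))
c=bot.read_camera("top")
g=c["image"].max(2)
m=np.zeros_like(g); m[195:257,205:270]=(g[195:257,205:270]<50)
cs,_=cv2.findContours(m,cv2.RETR_EXTERNAL,cv2.CHAIN_APPROX_NONE)
for k in cs:
    if cv2.contourArea(k)<8: continue
    (u,v),r=cv2.minEnclosingCircle(k); P=np.array([onplane(c,*p[0],58) for p in k])
    print(u,v,r,cv2.contourArea(k),cv2.minEnclosingCircle(P[:,:2].astype(np.float32)),bydepth(c,u,v))
for u,v in [(240,226),(250,226),(239,205),(205,192),(272,187),(339,182),(343,256),(277,263),(211,270)]: print(u,v,onplane(c,u,v,58),bydepth(c,u,v))
```

```text
239.5973663330078 226.11257934570312 24.459699630737305 1663.0 ((514.3086547851562, 102.50486755371094), 44.78913879394531) [513.72966387 102.31049813  61.32598489]
240 226 [514.26291515 101.91176557  58.        ] [513.91372423 101.56824805  61.34380333]
250 226 [513.74668546  83.52876869  58.        ] [513.45748908  83.3036619   60.78572855]
239 205 [553.28509311 103.25413002  58.        ] [553.47137349 103.38286533  56.7661186 ]
205 192 [579.60294389 166.39271532  58.        ] [584.0480653  170.7715034   33.62452346]
272 187 [585.28408156  41.41798238  58.        ] [591.98432713  42.50134948  22.57451083]
339 182 [590.98732305 -83.19053777  58.        ] [ 6.02294133e+02 -9.00020930e+01  2.94102260e-01]
343 256 [454.42196042 -84.05545914  58.        ] [456.11831871 -90.16573291   6.68366882]
277 263 [445.13881942  35.72717508  58.        ] [445.66225899  36.2936915   34.19092534]
211 270 [435.66269859 155.68378471  58.        ] [436.30479529 165.71350338  -2.10623665]
```

View pics/tc.png

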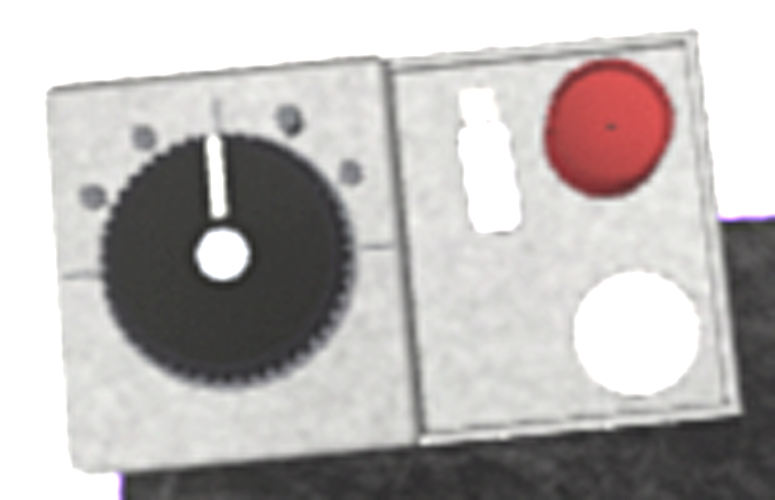

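View pics/sc.png

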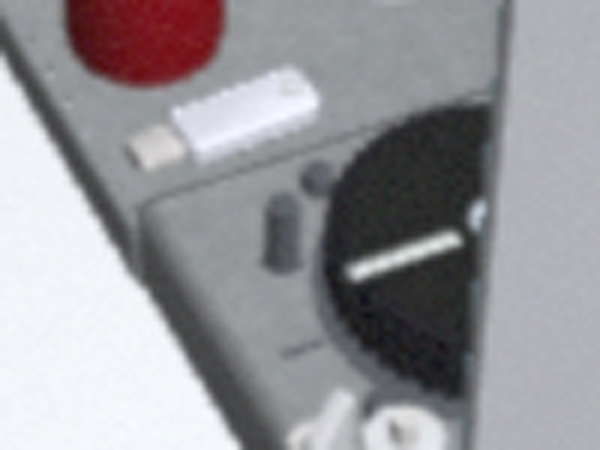

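The tall pin is the first one to the right of the pointer (top crop (290,120), side crop (282,235)), so the turn is 30° clockwise. Next I'll measure the hub and the pointer and pin bearings, and check for tall obstacles along the path.

```bash
cat >> h.py <<'E'
def dial(c):
    g=c["image"].min(2).astype(float); m=np.zeros(g.shape,np.uint8); m[198:250,218:263]=(g[198:250,218:263]>100)
    # keep what lies inside the dial's rim
    C0=np.array([514.3,102.2]); v,u=np.nonzero(m)
    P=np.array([onplane(c,a,b,58)[:2] for a,b in zip(u,v)]); d=np.linalg.norm(P-C0,axis=1)
    w=g[v,u]
    h=d<11; hub=np.average(P[h],axis=0,weights=w[h]); p=(d>16)&(d<39)
    e=np.average(P[p],axis=0,weights=w[p])-hub
    return hub,h.sum(),np.degrees(np.arctan2(e[1],e[0])),np.linalg.norm(e),p.sum()
E
python3 - <<'E'
from h import *
c=bot.read_camera("top"); r=dial(c); print(r)
for n,(x,y,z) in {"tall":(290,118,59),"s":(144,138,43),"s2":(93,197,43),"s3":(351,173,43)}.items():
    P=onplane(c,195+x/5,175+y/5,z)[:2]-r[0]; print(n,np.linalg.norm(P),np.degrees(np.arctan2(P[1],P[0])))
for n in("top","side"):
    c=bot.read_camera(n);v,u=np.mgrid[0:420:3,0:560:3];v=v.ravel();u=u.ravel()
    P=np.array([bydepth(c,a,b) for a,b in zip(u,v) if c["depth"][b,a]>0])
    P=P[(P[:,0]>0)&(P[:,0]<800)&(P[:,1]>-200)&(P[:,1]<600)]
    H=np.zeros((8,8),int)
    for p in P: i,j=int(p[0]//100),int((p[1]+200)//100); H[i,j]=max(H[i,j],p[2])
    print(n,"rows x=0..700, cols y=-200..500\n",H)
print(bot.tip_reach)
E
```

```text
(array([515.40833353, 103.51332228]), np.int64(86), np.float64(4.220764592122443), np.float64(26.104401736639833), np.int64(38))
tall 55.62725148865542 -28.401961328393895
s 54.53053860335235 33.34101554214368
s2 54.757013139818305 64.37062511555827
s3 56.45601189051201 -57.932989768917935
top rows x=0..700, cols y=-200..500
 [[  0   0   0   0   0   0   0   0]
 [  7   7   8   6   3  99   0   0]
 [  8  31   8   7  84 370   0  70]
 [  8  31   8   8  92 369   0  98]
 [  8  67  62  60  91  94   0  98]
 [  7  64  62  62  84  83   0 117]
 [  4   4   6   4 253 258   0 120]
 [328 325 337 346 353 361 335 113]]
side rows x=0..700, cols y=-200..500
 [[  0   0   0   0   0   0   0   0]
 [  0   0   0   0   0   0   0   0]
 [  0   0   0   0   0   0   0   0]
 [  5   0   0   0   0   0   0   0]
 [  5  65  35   0   0   0   0   0]
 [  6  64  60  59   0   0   0   0]
 [  2  13   2   2 252 259   0 574]
 [404   2   1 520 535 585 605 625]]
19.0
```

Run:
```python
from h import *
c=bot.read_camera("top")
for v in(60,100,150,200,250,300,340,370,400): print(v,[tuple(bydepth(c,u,v).round().astype(int).tolist()) if c["depth"][v,u]>0 else 0 for u in(3,25,50,70,85,95,105,115)])
c=bot.read_camera("side")
for v in(50,200,300,400): print(v,[tuple(bydepth(c,u,v).round().astype(int).tolist()) if c["depth"][v,u]>0 else 0 for u in(265,310,345,370,420,480,550)])
a=cv2.convertScaleAbs(cv2.imread("pics/top0.png")[:,:280],alpha=2.5,beta=20);cv2.imwrite("pics/l.png",cv2.resize(a,(400,600)))
```

```text
60 [(961, 703, -134), (789, 446, 193), (788, 404, 191), (792, 375, 181), (791, 350, 179), (791, 333, 178), (791, 316, 177), (790, 299, 177)]
100 [(867, 712, -160), (899, 706, -244), (951, 709, -376), (789, 455, 11), (789, 424, 10), (788, 404, 9), (792, 387, -2), (793, 367, -6)]
150 [(661, 532, 102), (681, 533, 30), (708, 535, -71), (734, 536, -166), (754, 533, -241), (879, 696, -679), (631, 307, 184), (638, 300, 158)]
200 [(569, 527, 99), (580, 527, 29), (593, 520, -54), (608, 522, -149), (620, 521, -227), (630, 523, -290), (580, 378, 0), (579, 358, 1)]
250 [(480, 538, 71), (484, 537, 1), (489, 537, -97), (494, 539, -194), (498, 536, -272), (476, 362, 78), (476, 344, 78), (474, 321, 90)]
300 [(391, 521, 90), (387, 521, 20), (382, 520, -73), (377, 521, -166), (373, 520, -245), (388, 359, 80), (387, 340, 82), (387, 322, 81)]
340 [(319, 531, 66), (310, 530, -3), (296, 532, -103), (283, 533, -200), (271, 535, -287), (319, 356, 82), (319, 338, 82), (319, 320, 82)]
370 [(265, 535, 56), (251, 536, -19), (306, 337, 270), (296, 334, 218), (287, 331, 175), (281, 328, 144), (273, 327, 105), (266, 324, 69)]
400 [(291, 343, 364), (281, 341, 322), (268, 336, 270), (255, 332, 220), (243, 330, 176), (235, 327, 145), (226, 325, 109), (216, 323, 69)]
50 [(-253, -2443, -740), (-506, -2320, -727), (-721, -2265, -736), (751, 538, 619), (743, 537, 617), (733, 539, 616), (720, 540, 615)]
200 [(532, -163, 0), (484, -60, 64), (752, 537, 592), (748, 538, 591), (738, 539, 589), (725, 539, 586), (704, 539, 580)]
300 [(615, 73, -1), (562, 125, 34), (751, 538, 567), (745, 538, 564), (732, 538, 559), (715, 540, 553), (684, 536, 536)]
400 [(675, 244, 11), (649, 323, 122), (747, 538, 525), (740, 539, 523), (723, 540, 514), (696, 538, 495), (637, 528, 442)]
```

View pics/l.png

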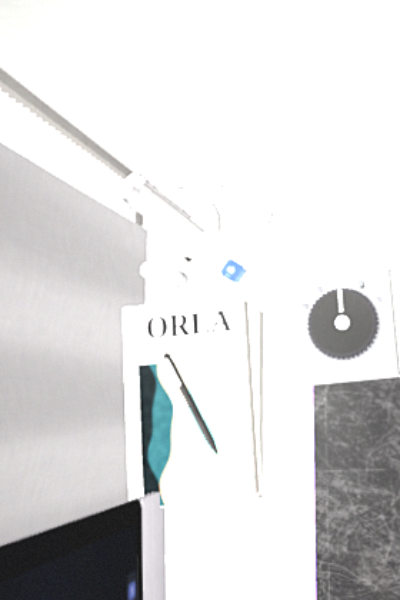

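The top view shows a monitor panel at y≈325–343, x≲310, at least 370 mm high, between the start pose and the console. I'll go up, over it, and then down.

```bash
cat >> h.py <<'E'
def down(yaw):  # tool z down, tool x at heading yaw (rad)
    M=np.array([[np.cos(yaw),np.sin(yaw),0],[np.sin(yaw),-np.cos(yaw),0],[0,0,-1]]).T
    q=R.from_matrix(M.T if abs(np.linalg.det(M.T)-1)<1e-6 else M).as_quat(); return [q[3],q[0],q[1],q[2]]
C=np.array([514.8,103.0]); Y0=np.radians(4.0)
E
python3 - <<'E'
from h import *
s=bot.read_state(); print(rot(s["tool_rot"]).as_matrix().round(2), rot(down(.2)).as_matrix().round(2))
p=s["ee_pos"]
for z in(450,500,550,600,650,700):
    print(z,[None if q is None else np.round(q,2) for q in (bot.ik([p[0],p[1],z],s["tool_rot"]),bot.ik([514.8,103,z],down(.2)),bot.ik([514.8,103,z],down(.2+np.pi)))])
E
```

```text
[[-0.93  0.38 -0.  ]
 [ 0.38  0.93 -0.  ]
 [ 0.   -0.   -1.  ]] [[ 0.98  0.2   0.  ]
 [ 0.2  -0.98  0.  ]
 [ 0.    0.   -1.  ]]
450 [array([ 1.12,  0.24,  1.14,  0.  ,  1.76, -0.07]), array([ 0.13,  0.18,  1.22, -0.  ,  1.74,  1.5 ]), array([ 0.13,  0.18,  1.22, -0.  ,  1.74, -1.64])]
500 [array([ 1.12,  0.26,  1.01,  0.  ,  1.87, -0.07]), array([ 0.13,  0.2 ,  1.08, -0.  ,  1.86,  1.5 ]), array([ 0.13,  0.2 ,  1.08, -0.  ,  1.86, -1.64])]
550 [array([ 1.12,  0.3 ,  0.84,  0.  ,  2.  , -0.07]), array([ 0.13,  0.23,  0.93, -0.  ,  1.98,  1.5 ]), array([ 0.13,  0.23,  0.93, -0.  ,  1.98, -1.64])]
600 [array([ 1.12,  0.36,  0.64,  0.  ,  2.14, -0.07]), array([ 0.13,  0.29,  0.74, -0.  ,  2.12,  1.5 ]), array([ 0.13,  0.29,  0.74, -0.  ,  2.12, -1.64])]
650 [array([ 1.12,  0.48,  0.33,  0.  ,  2.33, -0.07]), array([ 0.13,  0.38,  0.48, -0.  ,  2.28,  1.5 ]), array([ 0.13,  0.38,  0.48, -0.  ,  2.28, -1.64])]
700 [None, None, None]
```

```bash
cat >> h.py <<'E'
RAD=30
def pt(b,z): return [C[0]+RAD*np.cos(Y0+b),C[1]+RAD*np.sin(Y0+b),z]
def att(b): return down(1.70+b-np.pi)
E
python3 - <<'E'
from h import *
s=bot.read_state(); p=s["ee_pos"]; b=np.pi+np.radians(15)
bot.move_gripper(0,20)
bot.servo_line([p[0],p[1],600],speed=250)
print(bot.read_state()["ft_force"].round(1))
bot.move_to(pt(b,600),att(b)); print(bot.read_state()["ft_force"].round(1))
bot.servo_line(pt(b,115),speed=250)
s=bot.read_state(); print(s["clock"],s["ee_pos"],s["joint_positions"].round(2),s["ft_force"].round(1),s["grip_width"])
cv2.imwrite("pics/a.png",cv2.resize(bot.read_camera("top")["image"][130:300,150:400],None,fx=3,fy=3))
E
```

```text
[ 0.2 -0.3 -0. ]
[-0.7 -0.4 -0.6]
6.775 [486.76569609  93.30824826 115.78433855] [ 0.12  0.34  1.81 -0.    0.99 -0.28] [-0.3  0.  -0. ] 0.023360666633731382
```

View pics/a.png

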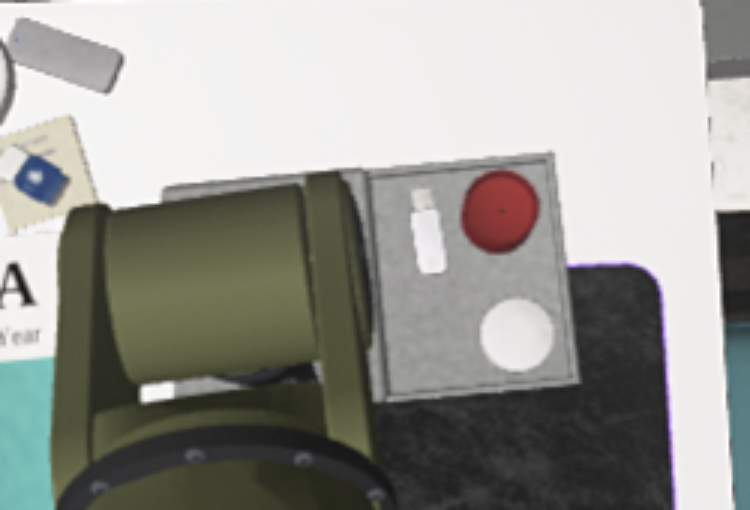

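The arm is now above the dial and hides it from the top camera; the tray items haven't moved. Next: press, regulate the force, sweep, lift.

```bash
cat >> h.py <<'E'
def fz(): return bot.read_state()["ft_force"][2]
def sweep(b0,deg,n):
    f0=fz()
    hit=bot.servo_line(pt(b0,70),speed=20,until_force=5)
    z=bot.read_state()["ee_pos"][2]; print("contact",hit,z,fz()-f0)
    if not hit or not 73<z<81: bot.servo_line(pt(b0,115),speed=150); return
    for _ in range(6):
        f=fz()-f0
        if 7<f<11: break
        z-=np.clip((9-f)*.08,-.5,.5); bot.servo_line(pt(b0,z),speed=10)
    print("pressed",z,fz()-f0)
    for i in range(1,n+1):
        b=b0+np.radians(deg)*i/n
        bot.servo_line(pt(b,z),att(b),speed=25)
        F=bot.read_state()["ft_force"]; f=F[2]-f0; z-=np.clip((9-f)*.05,-.3,.3); print(i,F.round(1),round(z,2))
    bot.servo_line(pt(b,115),speed=100); print(bot.read_state()["clock"])
E
python3 - <<'E'
from h import *
sweep(np.pi+np.radians(15),-30,8)
E
```

```text
contact True 76.96675840458956 8.408075718950462
pressed 76.96675840458956 8.408075718950462
1 [-1.1  1.   1.9] 76.67
2 [-2.  -0.7  6.4] 76.58
3 [-2.5 -1.6  7.9] 76.56
4 [-3.5 -1.4  8.2] 76.56
5 [-3.9 -0.7  9.4] 76.62
6 [-3.3 -0.4  8.3] 76.62
7 [-2.9  0.7  8.8] 76.64
8 [-3.3  1.9  7.6] 76.61
11.05
```

```bash
cat > look.py <<'E'
from h import *
import sys
p=bot.read_state()["ee_pos"]
bot.servo_line([345,60,220],speed=200)
c=bot.read_camera("top"); print(dial(c),bot.read_state()["clock"])
cv2.imwrite(f"pics/{sys.argv[1]}.png",cv2.convertScaleAbs(cv2.resize(c["image"][165:285,190:355],None,fx=4,fy=4,interpolation=2),alpha=1.4))
E
python3 look.py b
```

```text
(array([515.40204416, 103.51031153]), np.int64(86), np.float64(-26.120796810912214), np.float64(27.12170392065535), np.int64(39)) 12.1583
```

View pics/b.png

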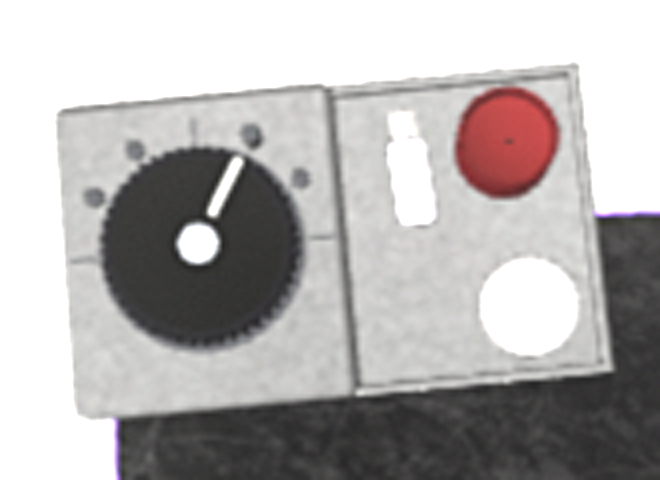

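The pointer went from +4.2° to −26.1°, a 30.3° turn, and now aims at the tall pin (crop (252,135)). The tray is undisturbed and the robot is clear, so I'm handing it in.

```bash
python3 -c "
from h import *
print(bot.finish_job())"
```

```text
the job is handed in; nothing more can be done
None
```

I turned the dial 30° clockwise by fingertip friction, so its pointer rests at the tall pin; the jar, candle and memory stick look unmoved, the arm was clear, and I handed the job in at about 12 s (no verdict was returned).

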